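# Bolt the medicine lock box through its slotted disc

### The arm

A 7-joint arm with a two-finger parallel gripper is mounted at the origin on a cart in front of the work surface, level with it; the furniture and walls round the work are solid. World frame = base frame: x ahead of the robot, y to its left, z up, the work surface at z = 0. Lengths are in m, angles in rad, forces in N, time in s.
With the tool pointing down it reaches from about 0.425 to 0.875 m from the base axis. Payload 4.7 kg.
Tool frame: the origin (TCP) lies on the centre line of the jaws, within the pads' length; the fingertips stand 22 mm ahead of it and the grasp point (between the pads) lies 3 mm ahead of it; z points along the fingers, y is the direction in which the jaws open and shut (so a half turn about z gives the same grasp; the last joint's range is limited). The gripper opens to 87 mm and grips with 3 to 60 N. Pads are 19 mm wide; open, the fingers measure 117 mm over their backs; the gripper's body (75 mm by 190 mm) begins 51 mm behind the grasp point.
Start: joints at [-1.19, 0.321, -0.07, 1.45, 0.023, 1.371, -0.057], TCP at [0.233, 0.607, 0.245] pointing down, gripper open.
Joint ranges: [-2.86, 2.86], [-0.3, 2.09], [-1.38, 1.24], [0.06, 2.45], [-1.56, 4.7], [0.09, 2.05], [-2.69, 2.69]. Speed limits (rad/s): [2.57, 2.57, 3.14, 3.14, 3.14, 3.14, 3.14].

### API

Orientations are given as a rotation vector (axis times angle).
In Python, from bench import ctrl, imaging, close_job, finder gives the robot as it stands. The module is installed in compiled form; this text tells all that it offers.
- The arm moves only by the shell command python3 -m jog 'ROWS' [FORCE]. ROWS is JSON, a list that holds one entry, the list of rows, each a list of 7 numbers: the shift along the tool's x, y, z in cm, then the turn, a rotation vector about the tool's x, y, z in degrees, then the finger opening in cm, from 0 to 8.7. In form: [[[dx, dy, dz, ax, ay, az, claw], ...]]. A call has 1 to 12 rows; each row shifts and turns the commanded pose from where the row before left it, along the tool's axes as they then stand; what a row does not reach is not made up. A row lasts 1/10 s, in which the tool goes at most 50 mm and 8.59 degrees, less where a joint would pass 70% of its speed; a pose out of reach is approached as far as the arm can. A call is refused whole if a number of a shift passes 5 or a number of a turn 8.59, either way. A call with a gripper value outside its range is refused whole. The fingers move at their own pace and stop on an object; FORCE is the grip in N (left out, the last holds). Time passes only in rows, so rows that do not move let the fingers close. It gives the time, the measured TCP pose, the force and the opening at its end, in the units of the state.
- ctrl.get_state(): the state, without advancing time (a new reading comes with each control period).
- imaging.get_image(name): name is "side" or "top" or "wrist"; returns a dict with "frame" (480x640x3 uint8, red, green, blue), "intrinsics" (3x3 intrinsics, pixels), "pose" (4x4, takes a point from camera to world coordinates). Camera axes: x right, y down, z forward; pixel columns grow to the right and rows downward; lengths in m; the calibration is good to about 2 mm. A picture is of the moment at which its call begins. There is no depth.
- close_job(): hands the job in, once; it reports no verdict.
Trained networks look in the newest picture that a camera, given by its name, has taken for a name from the list of things; names that differ only in an ending like _2 or _b are one class to them, and where a whole thing is asked for, a point or a joint stands for the part that bears it (a point fixed in the world has none). Each returns a list of dicts, best first, with "conf" (0 to 1); they miss things now and then, are a little off and sometimes report something else, mostly with a low value. They report only what shows in the picture. A call takes as long as a camera call. They do not tell look-alikes from the thing itself.
- finder.trace(label, camera): "region" (480x640 bool, what is visible of it) and "point" ([row, column] as shares, 0 to 1, of the picture: columns of its width, rows of its height, amid what is visible of it).
- finder.spot_point(label, camera): "point" ([row, column] as shares, 0 to 1, of the picture: columns of its width, rows of its height: a listed point, or the origin of a listed thing).
The state is a dict: "time": time; "joint_positions": joint angles; "qd": joint speeds; "joint_torque": joint torques, N m; "position": TCP position; "tool_rot": TCP orientation; "ft_force": force on the tool from outside, world axes, zero at the start; "torque": the same for the moment, N m; "grip_width": opening from 0.0 (shut) to 1.0 (fully open).
Only numpy, scipy, OpenCV 4.12 (cv2) and the standard library are available. Lean on these libraries where they do the work, as an engineer would, in place of code of your own. Each camera call takes 0.05 s, during which the arm holds its last target. There are 200 camera calls.

### The job

Lock the low steel medicine box by pushing alone: push the peg of the slotted disc on the lid round until the disc's slot lines up with the bolt, then push the bolt through the slot and fully home against the stop in the keeper. Do not lift the bolt, and leave the bottle and the two cartons beside the box where they stand.

Things in the scene. Friction and masses are not known exactly. Their poses are not given: they have to be found in the camera images.
- lockbox: Low white steel box with a grey lid, 140 (x) x 265 (y) x 60 mm high, fixed to the worktop; origin at the centre of its underside, z up. Its own +y is the direction in which the bolt is pushed; 'box' coordinates elsewhere are in this frame. On the lid, in a row along box x = 0: the bolt's guide, the disc (centre at y = 52 mm), the keeper.
- guide (a point): Middle of the top of the bridge over the bolt (box y = 8 mm, z = 84.5 mm; 12 mm long in y, 29 mm wide). The bolt's steel guide runs from box y -128 to +14 mm: two side rails, 29 mm over both, up to box z = 74 mm.
- keeper (a point): Middle of the top of the keeper, a roofed steel housing on the lid (box y 91 to 118 mm, 34 mm wide in x, top at z = 84.5 mm) whose mouth, 20 mm wide, faces the disc; its inner stop face lies at box y = 111 mm.
- disc_centre (a point): On the disc's vertical axis, at its top face (box z = 78 mm). The flat aluminium disc is 68 mm in diameter with a straight slot 22 mm wide and 14 mm deep right across its middle, open at both ends, with slightly bevelled mouths.
- disc_peg (a point): Top of the upright round steel peg on the disc, 10 mm thick, standing 35 mm above the disc's top face (box z 78 to 113 mm), 22.5 mm from the disc's axis, on the diameter at right angles to the slot. When the slot is in line with the bolt, the peg stands straight to one side (box +x or -x) of the disc's centre.
- slot_disc (a joint): Disc angle (rad), growing clockwise seen from above, from -0.5 to 3.64; it stays where left (about 1.5 N at the peg turns it). At 0 the slot is in line with the bolt, peg along box +x; at 3.14 it is in line too, peg along box -x; either will do. At 1.57 the slot is crosswise, peg towards the bolt. Within about 0.15 rad the bolt's tapered nose enters and centres the slot.
- bolt: Loose steel sliding bolt, 0.22 kg, in the guide: a bar 14 mm wide, 14 high, 122 long, nose tapered to 6 mm over the last 10; at its rear end an upright rounded head plate 40 mm wide (box x), 12 thick (y), top 43 mm above the bar's underside. Origin at the bottom middle of the rear face, at box z = 64 mm; +y points to the nose. Slides at 1 to 3 N.
- bolt_push (a point): Middle of the rear face of the bolt's head plate, where to push towards +y of the box; 28 mm above the bar's underside (box z = 92 mm); the face reaches 15 mm above and 15 mm below it. Nothing stands behind it.
- bolt_nose (a point): Tip of the bolt's nose, 122 mm ahead of its rear face, 7 mm above its underside. At the start it is 8 to 18 mm short of the disc's edge; with the bolt fully home it touches the stop face at box y = 111 mm.
- bottle: Bystander: brown tablet bottle, 50 mm thick, 85 mm high, upright on the worktop behind the box; origin at the centre of its underside.
- tall_carton: Bystander: folding carton 29 x 46 x 85 mm standing upright on the worktop behind the box; origin at the centre of its underside.
- flat_carton: Bystander: folding carton 40 x 80 x 30 mm lying on the worktop in front of the box; origin at the centre of its underside.
Not all that is in view belongs to the job. What is shaped like the bolt but green is not meant.

How it is judged:
On the way:
1. the disc's slot stands in line with the bolt (within 0.15 rad) ((value of joint slot_disc between -0.15 and 0.15 rad or value of joint slot_disc between 2.9916 and 3.2916 rad)), for 0.1 s.
At the end, for the whole second after the job is handed in: The bolt lies at rest through the disc's slot with its nose in the keeper, within 4 mm of the stop face, down in its guide (within 5 mm) and straight (within 0.1 rad), with the slot in line with it (y of bolt_nose in the frame of lockbox above 0.107 m and x of bolt_nose in the frame of lockbox between -0.006 and 0.006 m and z of bolt_nose in the frame of lockbox between 0.066 and 0.076 m and angle between the y axis of bolt and the y axis of lockbox, either way round below 0.1 rad and (value of joint slot_disc between -0.25 and 0.25 rad or value of joint slot_disc between 2.8916 and 3.3916 rad) and linear speed of bolt below 0.01 m/s); the robot touches nothing.
It fails at once if the bolt is lifted (either end more than 10 mm) (z of bolt in the frame of lockbox above 0.074 m or z of bolt_nose in the frame of lockbox above 0.081 m).
It fails at once if the bottle is moved more than 20 mm or tipped (distance of bottle from where it was at the start of the episode above 0.02 m or angle between bottle's own z axis and vertical above 0.3 rad).
It fails at once if the tall carton is moved more than 20 mm or tipped (distance of tall_carton from where it was at the start of the episode above 0.02 m or angle between tall_carton's own z axis and vertical above 0.3 rad).
It fails at once if the flat carton is moved more than 20 mm or tipped (distance of flat_carton from where it was at the start of the episode above 0.02 m or angle between flat_carton's own z axis and vertical above 0.3 rad).
It also fails if it takes over 51 s, if anything falls off the work surface, if the arm or the gripper's body presses on something with over 40 N, if the wrist force passes 120 N, or if a joint passes its speed limit or range.

## Working session

There is one attempt and no reset: what is moved stays moved. The work goes in short steps, Python scripts to look and compute and a shell command to move; the robot and the scene stay as the last step left them, time stands still between calls to the robot, and variables do not carry over. Pictures are saved under pics/ and viewed, about 8 in all and at most 12, crops included, and the job is handed in when it is done.

```bash
mkdir -p pics; cat > h.py <<'E'
import numpy as np, cv2
from bench import ctrl, imaging, finder
from scipy.spatial.transform import Rotation as R
def snap(cam,fn=None):
    d=imaging.get_image(cam)
    if fn: cv2.imwrite('pics/'+fn,d['frame'][:,:,::-1])
    return d
def ray(d,u,v):
    r=d['pose'][:3,:3]@np.linalg.solve(d['intrinsics'],[u,v,1.]); return d['pose'][:3,3],r
def atz(d,u,v,z):
    o,r=ray(d,u,v); return o+r*(z-o[2])/r[2]
def proj(d,p):
    T=np.linalg.inv(d['pose']); q=d['intrinsics']@(T[:3,:3]@np.asarray(p)+T[:3,3]); return q[:2]/q[2]
def tri(a,b):
    (o1,r1),(o2,r2)=a,b
    s=np.linalg.lstsq(np.c_[r1,-r2],o2-o1,rcond=None)[0]
    p,q=o1+r1*s[0],o2+r2*s[1]; return (p+q)/2,np.linalg.norm(p-q)
E
python3 - <<'E'
from h import *
D={c:snap(c,c+'0.png') for c in('top','side')}
Z=dict(guide=.0845,keeper=.0845,disc_centre=.078,disc_peg=.113,bolt_push=.092,bolt_nose=.071,bolt=.064,bottle=0,tall_carton=0,flat_carton=0,lockbox=0)
for l,z in Z.items():
  for c in D:
    for r in finder.spot_point(l,c)[:3]:
      u,v=r['point'][1]*640,r['point'][0]*480
      print(l,c,round(r['conf'],2),(round(u),round(v)),atz(D[c],u,v,z).round(3))
print(ctrl.get_state()); 
for c in D: print(D[c]['pose'].round(2))
cv2.imwrite('pics/both.png',cv2.resize(np.vstack([D['top']['frame'],D['side']['frame']])[:,:,::-1],None,fx=.62,fy=.62))
E
```

```text
guide top 0.68 (397, 258) [ 0.574 -0.103  0.085]
guide side 0.57 (326, 316) [ 0.575 -0.119  0.085]
keeper top 0.65 (346, 273) [ 0.547 -0.014  0.085]
keeper side 0.63 (306, 273) [ 0.545 -0.023  0.085]
keeper side 0.48 (411, 376) [ 0.69  -0.231  0.085]
keeper side 0.36 (322, 318) [ 0.569 -0.121  0.085]
disc_centre top 0.62 (378, 268) [ 0.558 -0.07   0.078]
disc_centre side 0.77 (317, 295) [ 0.562 -0.067  0.078]
disc_peg top 0.62 (387, 249) [ 0.586 -0.081  0.113]
disc_peg side 0.83 (333, 284) [ 0.587 -0.078  0.113]
bolt_push top 0.9 (268, 306) [0.488 0.119 0.092]
bolt_push top 0.87 (476, 244) [ 0.601 -0.241  0.092]
bolt_push side 0.9 (351, 379) [ 0.606 -0.238  0.092]
bolt_push side 0.76 (283, 241) [0.506 0.048 0.092]
bolt_nose top 0.82 (231, 252) [0.583 0.188 0.071]
bolt_nose top 0.71 (404, 261) [ 0.572 -0.118  0.071]
bolt_nose side 0.94 (331, 224) [0.591 0.116 0.071]
bolt_nose side 0.6 (324, 322) [ 0.572 -0.118  0.071]
bolt_nose side 0.28 (350, 395) [ 0.604 -0.249  0.071]
bolt top 0.95 (271, 301) [0.499 0.116 0.064]
bolt top 0.64 (468, 246) [ 0.602 -0.237  0.064]
bolt side 0.83 (280, 2
[... 785 characters left out ...]
00044855,  0.00023438,
       -0.0007186 , -0.00012746]), 'joint_torque': array([-1.04289855e-03, -4.91111720e+01, -4.03935816e-01, -3.12767959e+01,
       -6.37176074e-02,  3.36856779e-02,  1.76081579e-05]), 'position': array([0.23315378, 0.60677003, 0.24459503]), 'tool_rot': array([5.72913985e-01, 3.08885595e+00, 1.43889701e-04]), 'ft_force': array([-0.12486133,  0.05523456,  0.33816763]), 'torque': array([0.0142984 , 0.01090493, 0.00789253]), 'grip_width': 1.001369049326823}
[[ 0.01 -0.98  0.17  0.45]
 [-1.   -0.02 -0.03  0.07]
 [ 0.04 -0.17 -0.98  0.93]
 [ 0.    0.    0.    1.  ]]
[[ 1.   -0.02  0.02  0.56]
 [-0.03 -0.67  0.74 -0.71]
 [-0.   -0.74 -0.67  0.77]
 [ 0.    0.    0.    1.  ]]
```

View pics/top0.png

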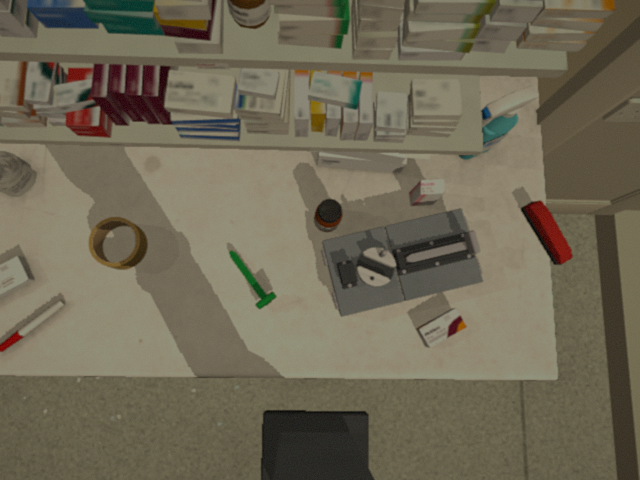

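View pics/side0.png

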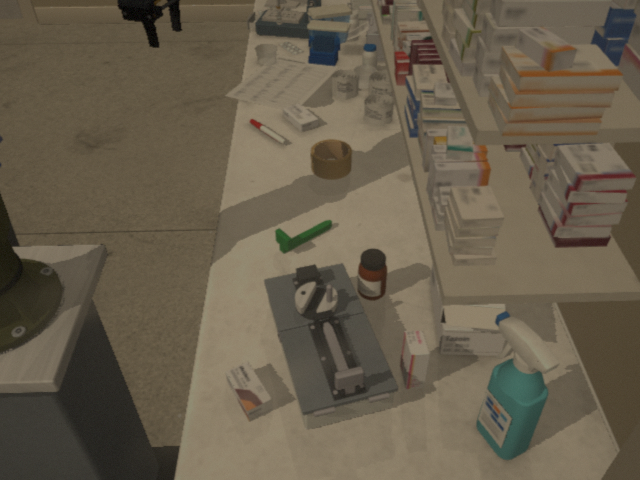

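Two pictures so far.

- **Top view:** the box is at about (402,262), with the real grey bolt in its guide. Its head is at (470,246) and its nose at about (404,261). The peg is at about (387,249) and the disc at (377,268).
- **Look-alike:** the green bolt, top (250,280) and side (305,236), is not the one meant. I choose the grey one.

Next I'll fit the box pose and check it in one crop.

```bash
cat >> h.py <<'E'
from scipy.optimize import least_squares
def model(p,l):
    x,y,a,th,b=p
    q={'guide':(0,.008,.0845),'keeper':(0,.1045,.0845),'disc_centre':(0,.052,.078),
       'disc_peg':(.0225*np.cos(th),.052-.0225*np.sin(th),.113),'bolt_push':(0,b,.092),'bolt_nose':(0,b+.122,.071)}[l]
    c,s=np.cos(a),np.sin(a); return np.array([x+c*q[0]-s*q[1],y+s*q[0]+c*q[1],q[2]])
def fit(D,p0,fix=None):
    obs=[]
    for l in('guide','keeper','disc_centre','disc_peg','bolt_push','bolt_nose'):
        for c in D:
            for r in finder.spot_point(l,c)[:4]:
                uv=np.array([r['point'][1]*640,r['point'][0]*480])
                if np.linalg.norm(uv-proj(D[c],model(p0,l)))<15: obs.append((l,c,uv)); break
    f=lambda p:np.concatenate([proj(D[c],model(p,l))-uv for l,c,uv in obs])
    s=least_squares(f,p0,x_scale=[.01,.01,.1,.1,.01],loss='soft_l1')
    for (l,c,uv),e in zip(obs,f(s.x).reshape(-1,2)): print(l,c,uv.round(),e.round(1))
    print('fit',s.x.round(4)); return s.x
E
python3 - <<'E'
from h import *
D={c:snap(c) for c in('top','side')}
p=fit(D,[.573,-.119,.251,.65,-.12]); np.save('p.npy',p)
x,y,a=p[:3]
d=D['side']; k=5; u0,v0=250,250
im=cv2.resize(d['frame'][v0:v0+160,u0:u0+150,::-1],None,fx=3.7,fy=3.7,interpolation=2)
for l in('guide','keeper','disc_centre','disc_peg','bolt_push','bolt_nose'):
    q=(proj(d,model(p,l))-[u0,v0])*3.7; cv2.circle(im,tuple(int(t) for t in q),4,(0,0,255),1)
for sx in(-1,1):
  for sy in(-1,1):
    c,s=np.cos(a),np.sin(a); X,Y=.07*sx,.1325*sy
    q=(proj(d,[x+c*X-s*Y,y+s*X+c*Y,.06])-[u0,v0])*3.7; cv2.circle(im,tuple(int(t) for t in q),5,(0,255,0),2)
cv2.imwrite('pics/crop.png',im)
st=ctrl.get_state(); Rm=R.from_rotvec(st['tool_rot']).as_matrix(); print(Rm.round(3))
def B(X,Y): return np.array([x+c*X-s*Y,y+s*X+c*Y])
print('finger start',B(.02,.005),'disc',B(0,.052),'bolt behind',B(0,p[4]-.035), 'yaw deg',np.degrees(a))
E
```

```text
guide top [400. 261.] [ 2.1 -1. ]
guide side [323. 319.] [ 1.  -5.4]
keeper top [349. 271.] [0.  2.2]
keeper side [305. 271.] [ 1.7 -0.3]
disc_centre top [377. 268.] [ 0.6 -1.7]
disc_centre side [314. 296.] [ 1.6 -0.2]
disc_peg top [385. 249.] [-0.2  2.3]
disc_peg side [335. 284.] [-5.1 -0.6]
bolt_push top [473. 247.] [-0.8 -5.6]
bolt_push side [352. 377.] [-1.2  0.6]
bolt_nose top [402. 258.] [1.2 2. ]
bolt_nose side [325. 322.] [-0.4 -0.3]
fit [ 0.5739 -0.1198  0.2657  0.5704 -0.1195]
[[-0.933  0.359  0.   ]
 [ 0.359  0.933  0.   ]
 [-0.     0.    -1.   ]]
finger start [ 0.59193189 -0.10970588] disc [ 0.56029312 -0.06960616] bolt behind [ 0.61450677 -0.26884016] yaw deg 15.222217931416228
```

View pics/crop.png

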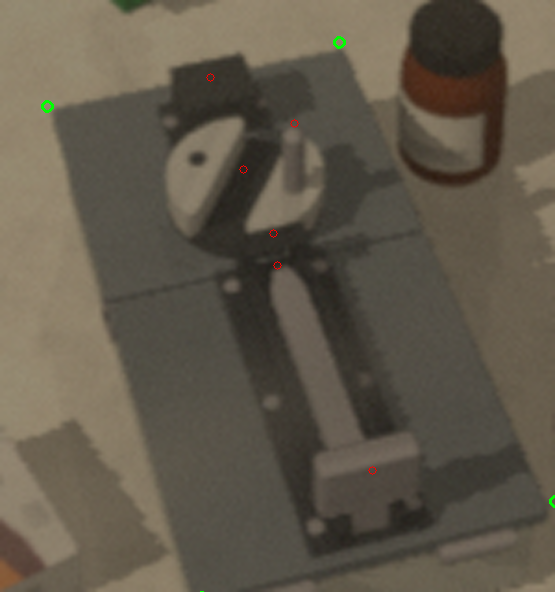

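Third picture: the fitted points sit on the keeper (210,77), peg (293,125), nose (278,265) and bolt head plate (372,470). The lid corners match too, so this is the grey bolt. The peg is on the +x side at θ ≈ 0.6. I'll push it towards box +y from the guide side.

```bash
python3 -m jog '[[[-3.4,-3.1,0,0,0,0,0],[-3.4,-3.1,0,0,0,0,0],[-3.4,-3.1,0,0,0,0,0],[-3.4,-3.1,0,0,0,0,0],[-3.4,-3.1,0,0,0,0,0],[-3.4,-3.1,0,0,0,0,0],[-3.4,-3.1,0,0,0,0,0],[-3.4,-3.1,0,0,0,0,0],[-3.4,-3.1,0,0,0,0,0],[-3.4,-3.1,0,0,0,0,0]]]' 20
python3 -m jog '[[[-3.4,-3.1,0,0,0,0,0],[-3.4,-3.1,0,0,0,0,0],[-3.4,-3.1,0,0,0,0,0],[-3.4,-3.1,0,0,0,0,0],[-3.4,-3.1,0,0,0,0,0],[-3.4,-3.1,0,0,0,0,0],[0,0,0,0,0,-7.3,0],[0,0,0,0,0,-7.3,0],[0,0,0,0,0,-7.3,0],[0,0,0,0,0,-7.3,0],[0,0,0,0,0,-7,0],[0,0,0,0,0,0,0]]]'
```

```text
time: 2.9
position: [0.44, 0.1937, 0.245]
tool_rot: [0.573, 3.088, 0.002]
ft_force: [0.7, -0.0, 0.1]
grip_width: 0.172
time: 4.1
position: [0.5631, -0.0513, 0.2447]
tool_rot: [-0.416, 3.114, 0.0]
ft_force: [0.2, -0.8, 0.3]
grip_width: 0.005
```

```bash
cat >> h.py <<'E'
def toolmove(t):
    st=ctrl.get_state(); M=R.from_rotvec(st['tool_rot']).as_matrix(); return (M.T@(np.asarray(t)-st['position'])*100).round(2)
def box(p,X,Y):
    c,s=np.cos(p[2]),np.sin(p[2]); return [p[0]+c*X-s*Y,p[1]+s*X+c*Y]
E
python3 - <<'E'
from h import *
p=np.load('p.npy'); d=snap('wrist')
p2=fit({'wrist':d},p)
D={'wrist':d,'side':snap('side')}; p3=fit(D,p); np.save('p3.npy',p3)
im=d['frame'][:,:,::-1].copy()
for l in('guide','keeper','disc_centre','disc_peg','bolt_push','bolt_nose'):
    for pp,c in((p,(0,0,255)),(p3,(0,255,0))): cv2.circle(im,tuple(int(t) for t in proj(d,model(pp,l))),4,c,1)
cv2.imwrite('pics/w1.png',im)
t=box(p3,.02,.004); print(toolmove(t+[.115]))
M=R.from_rotvec(ctrl.get_state()['tool_rot']).as_matrix(); print(M.round(3), np.degrees(p3[2]), np.degrees(np.arctan2(M[1,1],M[0,1]))-90)
E
```

```text
guide wrist [260. 225.] [-0.2  1.3]
keeper wrist [364. 231.] [ 0.6 -0.8]
disc_peg wrist [289. 254.] [-0.3  0.4]
bolt_push wrist [110. 223.] [-1.4 -0.2]
bolt_nose wrist [248. 223.] [ 1.9 -0.2]
fit [ 0.5736 -0.1173  0.2274  0.71   -0.1261]
guide wrist [260. 225.] [-0.6  1. ]
guide side [327. 315.] [-2.8 -3. ]
keeper wrist [364. 231.] [ 0.2 -1.3]
keeper side [304. 272.] [ 4.8 -2.1]
disc_centre side [314. 293.] [3.  1.7]
disc_peg wrist [289. 254.] [-0.4  0.3]
disc_peg side [331. 285.] [-1.5 -1.1]
bolt_push wrist [110. 223.] [-1.5 -0.3]
bolt_push side [348. 382.] [ 0.7 -1.9]
bolt_nose wrist [248. 223.] [ 1.7 -0.5]
bolt_nose side [326. 323.] [0. 1.]
fit [ 0.5734 -0.1177  0.2288  0.6907 -0.1259]
[-1.27 -6.35 12.96]
[[-0.965 -0.262  0.   ]
 [-0.262  0.965  0.   ]
 [-0.     0.    -1.   ]] 13.110649135629526 15.18322156160312
```

View pics/w1.png

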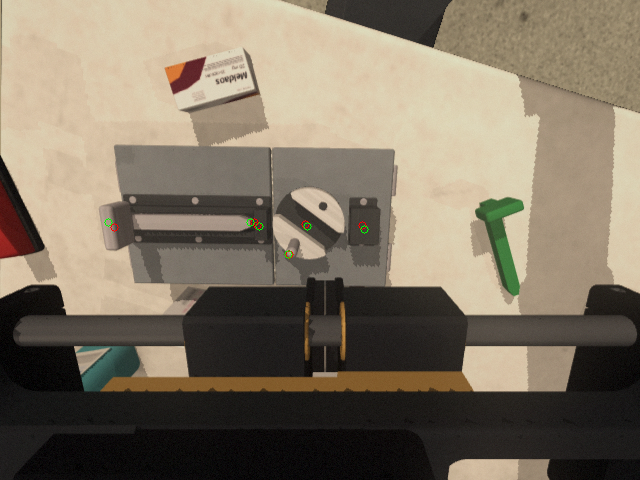

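Fourth picture, from the wrist: the bolt nose is at (248,223), peg top (289,254), disc (310,222) and keeper (364,222). The lid's edges put the yaw about 1–2° below the tool's, so I'll trim by 1.5°. Then down beside the peg.

```bash
python3 -m jog '[[[-0.6,-3.2,0,0,0,1.5,0],[-0.6,-3.2,0,0,0,0,0],[0,0,4,0,0,0,0],[0,0,4,0,0,0,0],[0,0,3,0,0,0,0],[0,0,1.9,0,0,0,0],[0,0,0,0,0,0,0]]]'
python3 -m jog '[[[0,0.5,0,0,0,0,0],[0,0.3,0,0,0,0,0],[0,0,0,0,0,0,0]]]'
python3 - <<'E'
from h import *
p=np.load('p3.npy'); p[2]=np.radians(13.6); d=snap('side',"s2.png")
im=cv2.resize(d['frame'][220:400,230:430,::-1],None,fx=3.3,fy=3.3,interpolation=2); cv2.imwrite('pics/s2c.png',im)
st=ctrl.get_state(); q=st['position'][:2]-p[:2]; c,s=np.cos(p[2]),np.sin(p[2]); print('tcp in box',c*q[0]+s*q[1],-s*q[0]+c*q[1],st['position'][2])
E
```

```text
time: 5.8
position: [0.5884, -0.1098, 0.1123]
tool_rot: [0.374, -3.113, -0.002]
ft_force: [-0.1, 0.1, -0.3]
grip_width: -0.0
time: 6.1
position: [0.5898, -0.1016, 0.1172]
tool_rot: [-0.376, 3.116, 0.0]
ft_force: [-0.2, -0.6, -0.2]
grip_width: 0.011
tcp in box 0.019453274305376127 0.011435000177140534 0.11700918799273315
```

View pics/s2c.png

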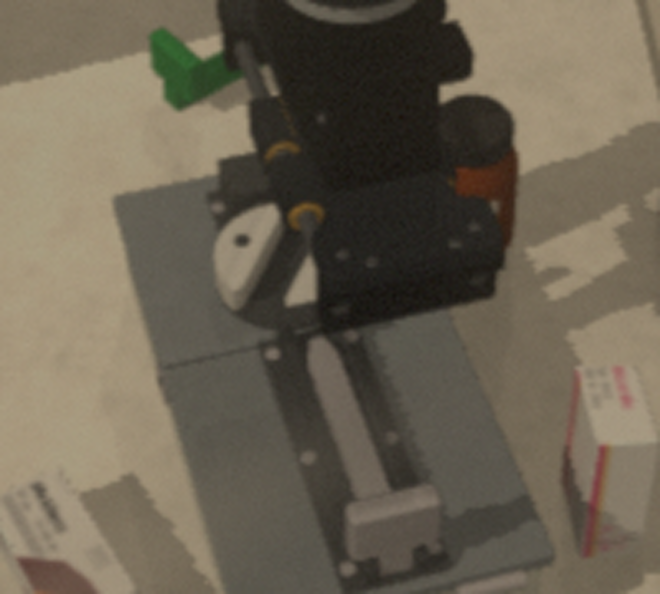

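Fifth picture: the fingers are above the guide and just behind the peg, which they hide. The disc hasn't moved. Now I push.

```bash
python3 -m jog '[[[0,0.3,0,0,0,0,0],[0,0.3,0,0,0,0,0],[0,0.3,0,0,0,0,0]]]'
python3 -m jog '[[[0,0.3,0,0,0,0,0],[0,0.2,0,0,0,0,0],[0,0.2,0,0,0,0,0],[0,0,0,0,0,0,0]]]'
cat > look.py <<'E'
from h import *
import sys
p=np.load('p3.npy'); p[2]=np.radians(13.7); D={c:snap(c) for c in('wrist','top')}
st=ctrl.get_state(); q=st['position'][:2]-p[:2]; c,s=np.cos(p[2]),np.sin(p[2]); print('tcp in box',c*q[0]+s*q[1],-s*q[0]+c*q[1],st['position'][2],st['ft_force'])
for l in('disc_peg','disc_centre','bolt_nose','keeper'):
  for k in D:
    for r in finder.spot_point(l,k)[:2]:
      u,v=r['point'][1]*640,r['point'][0]*480
      P=atz(D[k],u,v,model(p,l)[2])[:2]-p[:2]
      print(l,k,round(r['conf'],2),(round(u),round(v)),'box',(c*P[0]+s*P[1]).round(4),(-s*P[0]+c*P[1]).round(4))
cv2.imwrite('pics/'+sys.argv[1],D['wrist']['frame'][:,:,::-1])
E
python3 look.py w3.png
```

```text
time: 6.45
position: [0.5866, -0.0935, 0.1158]
tool_rot: [-0.374, 3.119, 0.0]
ft_force: [-0.3, -0.1, -0.5]
grip_width: 0.004
time: 6.85
position: [0.5858, -0.0876, 0.116]
tool_rot: [-0.374, 3.117, -0.002]
ft_force: [2.9, -3.1, -1.1]
grip_width: 0.0
tcp in box 0.019032410434176198 0.026353484471679473 0.11597704674457852 [ 3.68579242 -4.17478045 -0.35935599]
disc_peg top 0.8 (383, 249) box 0.0227 0.039
disc_peg top 0.55 (379, 267) box -0.0053 0.0535
disc_centre wrist 0.87 (371, 252) box -0.0007 0.053
disc_centre top 0.75 (376, 267) box -0.0014 0.0522
bolt_nose wrist 0.91 (270, 251) box 0.0008 -0.0045
bolt_nose wrist 0.69 (469, 254) box 0.0027 0.1112
bolt_nose top 0.72 (230, 253) box 0.0798 0.2959
keeper wrist 0.64 (470, 254) box -0.0011 0.1053
keeper top 0.76 (349, 275) box -0.0057 0.1035
```

View pics/w3.png

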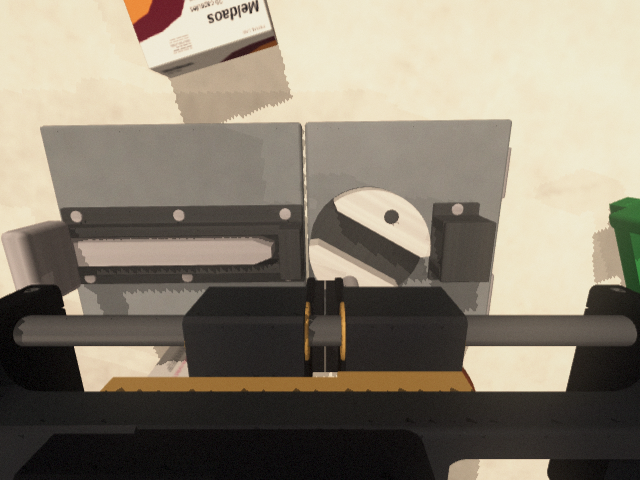

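Sixth picture: the finger touches the peg at (349,280). The slot is still about 30° off, with its ends near (330,215) and (410,275). That means roughly 11 mm more.

```bash
python3 -m jog '[[[0,0.3,0,0,0,0,0],[0,0.3,0,0,0,0,0],[0,0.3,0,0,0,0,0],[0,0.1,0,0,0,0,0],[0,0,0,0,0,0,0]]]'
python3 look.py w4.png
```

```text
time: 7.85
position: [0.5819, -0.0762, 0.1152]
tool_rot: [0.375, -3.117, -0.002]
ft_force: [1.0, -0.5, -0.1]
grip_width: 0.005
tcp in box 0.01786787842700293 0.03816367826902826 0.11507511407987057 [-0.34271386 -0.03609476 -0.31737206]
disc_peg top 0.58 (376, 250) box 0.0242 0.0515
disc_centre wrist 0.88 (351, 256) box 0.0002 0.0541
bolt_nose wrist 0.94 (252, 252) box 0.0004 -0.0025
bolt_nose top 0.56 (230, 251) box 0.0842 0.296
keeper wrist 0.93 (450, 258) box -0.0008 0.1069
```

View pics/w4.png

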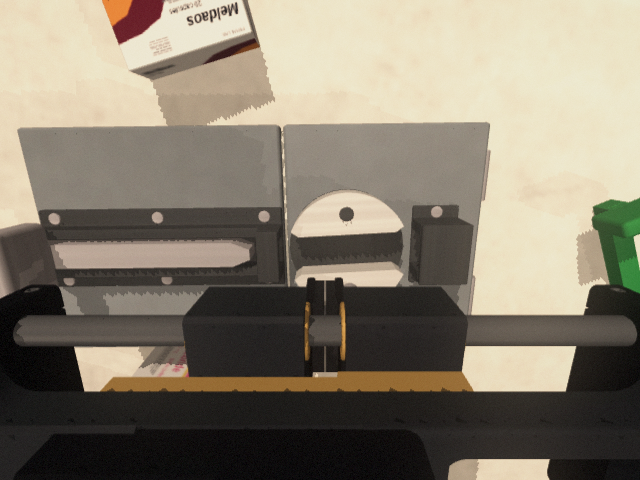

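Seventh picture: the slot's upper edge runs from (303,235) to (403,230) and the rail is nearly level, so it is within about 2–3° of being in line. Now I go round behind the bolt's head plate.

```bash
python3 -m jog '[[[0,-0.6,0,0,0,0,0],[0,0,-4,0,0,0,0],[0,0,-2,0,0,0,0],[0.5,-4,0,0,0,0,0],[0.5,-4.5,0,0,0,0,0],[0.5,-4.5,0,0,0,0,0],[0.3,-4.5,0,0,0,0,0],[0,-1.6,0,0,0,0,0],[0,0,0,0,0,0,0]]]'
python3 look.py w5.png; python3 - <<'E'
from h import *
p=np.load('p3.npy'); p[2]=np.radians(13.7)
print(toolmove(box(p,0,-.157)+[.110]))
d=snap('wrist')
for l in ('bolt_push','bolt'):
  for r in finder.spot_point(l,'wrist')[:2]: print(l,r['conf'],(r['point'][1]*640,r['point'][0]*480), atz(d,r['point'][1]*640,r['point'][0]*480,.092), box(p,0,-.1245))
E
```

```text
time: 9.25
position: [0.6107, -0.2772, 0.1753]
tool_rot: [0.365, -3.119, 0.003]
ft_force: [0.0, 0.7, 0.1]
grip_width: 0.005
tcp in box 0.0007527057783919822 -0.15891388213898647 0.1751131015071674 [ 0.29835583  0.83474423 -0.88081775]
disc_peg top 0.71 (376, 249) box 0.0245 0.0514
disc_peg top 0.65 (349, 271) box -0.0013 0.1048
disc_centre wrist 0.82 (613, 251) box -0.0032 0.0519
disc_centre top 0.7 (348, 274) box -0.0023 0.1029
disc_centre top 0.55 (379, 268) box -0.0052 0.0484
bolt_nose wrist 0.6 (534, 252) box 0.0 -0.0025
bolt_nose wrist 0.16 (616, 255) box 0.0022 0.0613
bolt_nose top 0.95 (406, 259) box 0.0001 -0.004
bolt_nose top 0.69 (230, 251) box 0.0833 0.2957
keeper top 0.6 (351, 274) box -0.0036 0.0992
keeper top 0.25 (322, 219) box 0.102 0.1254
[0.09 0.2  6.58]
bolt_push 0.9 (369.216, 256.8) [ 0.60226874 -0.24099656  0.092     ] [np.float64(0.6029188604938669), np.float64(-0.2387016487060097)]
bolt 0.88 (363.96799999999996, 245.99999999999997) [ 0.59550135 -0.24674005  0.092     ] [np.float64(0.6029188604938669), np.float64(-0.2387016487060097)]
bolt 0.26 (553.984, 254.88000000000002) [ 0.56987125 -0.11467329  0.092     ] [np.float64(0.6029188604938669), np.float64(-0.2387016487060097)]
```

View pics/w5.png

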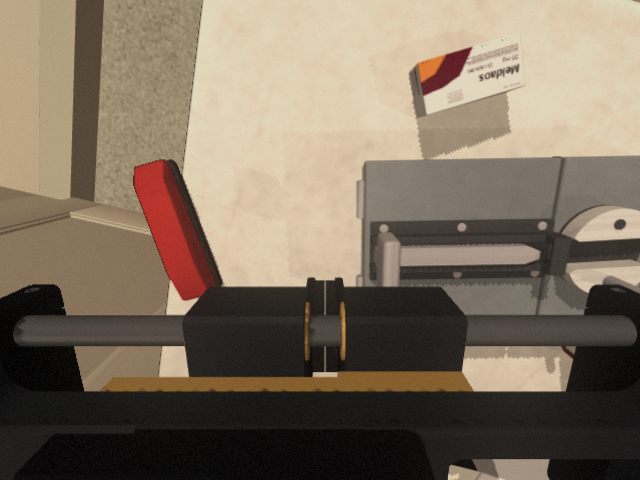

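Eighth picture: the finger is clear behind the head plate (388,260) and the slot is in line with the bolt (530,254). I go down and push, slowing through the disc.

```bash
python3 -m jog '[[[0,0,3,0,0,0,0],[0,0,2.5,0,0,0,0],[0.1,0,1.1,0,0,0,0],[0,0,0,0,0,0,0]]]'
python3 -m jog '[[[0,1,0,0,0,0,0],[0,0.8,0,0,0,0,0],[0,0.5,0,0,0,0,0],[0,0.5,0,0,0,0,0],[0,0.5,0,0,0,0,0],[0,0.5,0,0,0,0,0],[0,0.5,0,0,0,0,0],[0,0.5,0,0,0,0,0],[0,0.5,0,0,0,0,0],[0,0,0,0,0,0,0]]]'
python3 look.py w6.png
```

```text
time: 10.3
position: [0.6095, -0.2727, 0.1078]
tool_rot: [0.374, -3.116, -0.002]
ft_force: [-0.9, 0.5, 0.3]
grip_width: 0.002
time: 11.3
position: [0.598, -0.2202, 0.1093]
tool_rot: [0.376, -3.118, -0.002]
ft_force: [0.0, -0.5, 0.1]
grip_width: 0.003
tcp in box -0.0005603916848542188 -0.10574574757487089 0.10907488735976718 [ 0.70493642  0.49799394 -0.5856368 ]
disc_peg top 0.59 (378, 247) box 0.0276 0.0472
disc_peg top 0.42 (394, 263) box -0.0051 0.0276
disc_centre wrist 0.59 (607, 287) box -0.0019 0.0524
disc_centre top 0.7 (377, 265) box 0.0011 0.0499
bolt_nose wrist 0.59 (550, 286) box 0.0005 0.0256
bolt_nose top 0.73 (230, 250) box 0.0853 0.2955
keeper wrist 0.35 (552, 288) box -0.0041 0.0172
keeper top 0.95 (350, 275) box -0.0059 0.1013
```

```bash
python3 -m jog '[[[0,0.5,0,0,0,0,0],[0,0.5,0,0,0,0,0],[0,0.5,0,0,0,0,0],[0,0.6,0,0,0,0,0],[0,0.6,0,0,0,0,0],[0,0.6,0,0,0,0,0],[0,0.6,0,0,0,0,0],[0,0.6,0,0,0,0,0],[0,0.6,0,0,0,0,0],[0,0.6,0,0,0,0,0],[0,0.6,0,0,0,0,0],[0,0,0,0,0,0,0]]]'
python3 -m jog '[[[0,0.5,0,0,0,0,0],[0,0.4,0,0,0,0,0],[0,0.4,0,0,0,0,0],[0,0.3,0,0,0,0,0],[0,0,0,0,0,0,0]]]'
python3 look.py w7.png
```

```text
time: 13.0
position: [0.5833, -0.159, 0.1096]
tool_rot: [-0.376, 3.119, 0.002]
ft_force: [0.6, 0.0, -0.3]
grip_width: 0.006
time: 13.5
position: [0.5795, -0.1441, 0.1096]
tool_rot: [0.375, -3.119, -0.001]
ft_force: [-0.0, 0.2, -1.2]
grip_width: 0.009
tcp in box -0.0005232286646208303 -0.027117461754064556 0.10935774424411011 [ 0.03733011  0.2296946  -0.39873869]
disc_peg wrist 0.56 (492, 359) box 0.0198 0.0527
disc_peg top 0.58 (379, 247) box 0.0274 0.0464
disc_peg top 0.57 (395, 265) box -0.0079 0.0271
disc_centre wrist 0.56 (467, 290) box 0.0 0.053
disc_centre top 0.59 (376, 268) box -0.0026 0.0532
bolt_nose wrist 0.65 (548, 286) box 0.0006 0.1028
bolt_nose top 0.95 (228, 253) box 0.0808 0.2992
bolt_nose top 0.55 (393, 262) box 0.0001 0.0189
keeper wrist 0.8 (568, 292) box -0.0018 0.1048
keeper wrist 0.36 (469, 289) box -0.0033 0.0513
keeper top 0.63 (344, 273) box 0.0005 0.11
keeper top 0.58 (347, 272) box 0.0001 0.106
```

Expected stop is at about TCP y −0.020, some 7 mm further. I'll creep until the force rises.

```bash
python3 -m jog '[[[0,0.2,0,0,0,0,0],[0,0.2,0,0,0,0,0],[0,0.1,0,0,0,0,0],[0,0,0,0,0,0,0]]]'
python3 -m jog '[[[0,0.1,0,0,0,0,0],[0,0.1,0,0,0,0,0],[0,0.1,0,0,0,0,0],[0,0,0,0,0,0,0]]]'
```

```text
time: 14.4
position: [0.5783, -0.1399, 0.1096]
tool_rot: [-0.375, 3.119, 0.0]
ft_force: [1.0, -1.1, -0.7]
grip_width: 0.008
time: 14.8
position: [0.5777, -0.1379, 0.1096]
tool_rot: [-0.374, 3.119, -0.002]
ft_force: [-0.4, -3.0, -0.5]
grip_width: 0.004
```

```bash
python3 -m jog '[[[0,0.1,0,0,0,0,0],[0,0.1,0,0,0,0,0],[0,0,0,0,0,0,0]]]';python3 -m jog '[[[0,0.1,0,0,0,0,0],[0,0.1,0,0,0,0,0],[0,0,0,0,0,0,0]]]'
```

```text
time: 15.1
position: [0.5776, -0.1378, 0.1101]
tool_rot: [-0.372, 3.118, -0.006]
ft_force: [1.5, -6.3, -0.9]
grip_width: 0.006
time: 15.4
position: [0.5775, -0.1376, 0.1105]
tool_rot: [-0.37, 3.117, -0.009]
ft_force: [2.9, -9.9, 0.6]
grip_width: 0.008
```

There is a firm stop: the force rises while the position stays put. I back away and check.

```bash
python3 -m jog '[[[0,0.2,0,0,0,0,0],[0,0.2,0,0,0,0,0],[0,0,0,0,0,0,0]]]'; python3 -m jog '[[[0,-1.5,0,0,0,0,0],[0,-2,0,0,0,0,0],[0,-2,0,0,0,0,0],[0,0,-4,0,0,0,0],[0,0,-4,0,0,0,0],[0,0,-2,0,0,0,0],[0,0,0,0,0,0,0]]]'
python3 look.py w8.png
```

```text
time: 15.7
position: [0.5773, -0.1372, 0.1115]
tool_rot: [-0.367, 3.115, -0.017]
ft_force: [3.8, -14.8, 0.9]
grip_width: 0.005
time: 16.4
position: [0.5907, -0.1825, 0.2132]
tool_rot: [-0.375, 3.113, 0.001]
ft_force: [-0.6, -0.2, -0.5]
grip_width: 0.006
tcp in box -0.0002660761046506654 -0.06581047607739611 0.20928009969572015 [-0.74921731 -0.75997985 -0.20185886]
disc_peg wrist 0.75 (477, 275) box 0.0201 0.0516
disc_peg top 0.69 (375, 251) box 0.0228 0.0531
disc_centre wrist 0.69 (464, 238) box -0.0005 0.0528
disc_centre wrist 0.21 (343, 86) box -0.1191 -0.0523
disc_centre top 0.71 (381, 265) box -0.0002 0.0432
bolt_nose top 0.92 (230, 251) box 0.083 0.2958
bolt_nose top 0.77 (342, 275) box -0.0023 0.1131
keeper wrist 0.9 (531, 238) box -0.0023 0.1065
keeper top 0.88 (349, 270) box 0.0023 0.1006
```

View pics/w8.png

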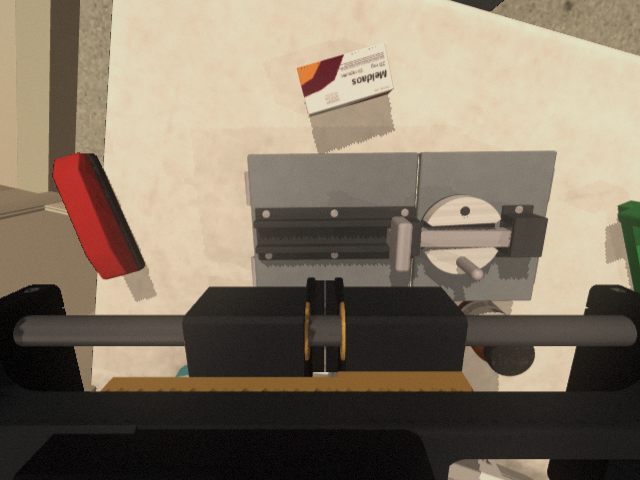

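Ninth picture: the bar runs straight through the slot (425–505, 238) into the keeper (525,238), and the head plate stops just short of the bridge. The bottle and flat carton are standing in place. I hand in.

```bash
python3 - <<'E'
from h import *
D={c:snap(c) for c in('top','side')}
for l in('bottle','tall_carton','flat_carton'):
  for c in D:
    for r in finder.spot_point(l,c)[:1]: print(l,c,atz(D[c],r['point'][1]*640,r['point'][0]*480,0).round(3))
from bench import close_job
close_job()
E
```

```text
bottle top [0.666 0.014 0.   ]
tall_carton top [ 0.59  -0.127  0.   ]
tall_carton side [ 0.703 -0.173  0.   ]
flat_carton top [ 0.462 -0.195  0.   ]
flat_carton side [ 0.46  -0.202  0.   ]
the job is handed in; nothing more can be done
```

I locked the box by pushing alone and handed the job in, at about 17 s of the 51 s allowed. There was no verdict.

- **Disc:** I pushed the peg towards box +y with the closed fingers until the slot was in line, within about 2–3° in the picture.
- **Bolt:** I pushed its head plate until it stopped. The force rose from 1 to about 15 N while the tool stayed put, within about 1 mm of where I expected the stop. I then drew the arm clear. The last wrist picture shows the bolt straight through the slot and into the keeper. The nose itself is hidden inside the keeper. A top-camera estimate put it at box y ≈ 0.113, against the stop at 0.111.
- **Bystanders:** the last finder readings put the bottle (top camera) and flat carton (both cameras) within about 7 mm of their first ones, which is within the finder's error.

**Checks that failed or disagreed:** the top camera's last reading for the tall carton was (0.590, −0.127), on top of the box. I took that as a false detection, because the side camera still gave its starting place, (0.703, −0.173). The side camera did not report the bottle in that check.

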